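# Refit the filter cassette of the desktop dust extractor

### The job

The sander's little desktop dust extractor stands open: put its filter cassette back. Hook the cassette's two tabs under the two steel keepers on the extractor's rim at a tilt, swing it down until it lies flat and fully home on the rim, then turn the wing latch a quarter turn so that its bar locks over the cassette's edge. Leave the other things on the desk where they are.

Things in the scene. Friction and masses are not known exactly. Their poses are not given: they have to be found in the camera images.
- cassette: black filter cassette, 0.2 kg, loose; origin under its centre, z up. Sunk body 96 (x) x 80 (y) mm, z = 0 to 16 (2 mm smaller all round below z = 10); on it a 4 mm flange, x = -60 to 56, y = -48 to 48, z = 16 to 20, with white pleats on top; two tabs, 18 mm wide, go on from the flange's +x end to x = 68; a bow handle over the middle
- handle (a point): centre of the cassette's handle bar, 49 mm above its underside, over its origin: a flat-sided bar 10 mm thick (cassette's x), 68 mm long (its y), 14 mm tall, with 22 mm free below it and 6 mm posts at both ends. Fingers close along the cassette's x. The big polisher behind it is 0.13 to 0.19 m high in front: lift clear of it before carrying
- tab_left (a point): middle of the end face of the cassette's tab at y = +28 (cassette frame 68, 28, 18 mm); tab 4 mm thick, in the flange's plane
- tab_right (a point): middle of the end face of the cassette's tab at y = -28 (cassette frame 68, -28, 18 mm)
- extractor: grey dust extractor box, fixed, x = -88 to 76, y = -56 to 56 mm, rim 66 mm high; origin on the desk under the seat, z up. +x: side with two steel keepers; -x: side with the wing latch; -y: louvres and switch; +y: duct stub, 21 mm. Well open at the top, x = -52 to 50, y = -43.5 to 43.5 mm, floor at z = 15 mm with a fan
- seat (a point): where the seated cassette's origin comes to lie (play 2 to 4 mm): extractor frame 0, 0, 50 mm, flange on the rim, axes as the extractor's. It cannot go in flat: the tabs pass under the keepers with the other end held high (about 0.3 rad about y, +x end down), then it swings down about the tabs
- keeper_left (a point): middle of the space under the keeper at y = +28 (extractor frame 63, 28, 70.5 mm). A keeper is a bent steel strip 26 mm wide; its overhang runs from x = 57 to 72, free height 9 mm over the rim, top 12 mm over it; its upright at x = 69 stops the tab
- keeper_right (a point): the same for the keeper at y = -28 (extractor frame 63, -28, 70.5 mm). The desk's right edge, beyond the extractor, has a screen 0.36 m high
- latch (a joint): wing latch on an upright pin at extractor x = -76, y = 0. 0: open, bar along the rim towards the extractor's -y; 1.5 rad: closed, bar to +x over the flange (stops at both). Grows counter-clockwise seen from above, stays where left, 0.05 N m friction. Its bar runs 6 mm above the rim, 2 mm over a seated flange, and jams against a cassette that is not home
- latch_wing (a point): middle of the latch's upright black wing, on the pin's axis 85 mm above the desk: 9 mm thick, 30 mm long (along the bar), from 77 to 93 mm above the desk; its axes turn with the latch: y points away from the bar's tip, z up
- latch_tip (a point): free end of the latch's steel bar, 32 mm from the pin; the bar is 12 mm wide, 5 mm thick
- marker: marker pen lying on the desk, 124 mm; a bystander to leave alone, origin under its centre
- test_block_1: round steel hardness test block, 64 mm across, 12 mm high; a bystander to leave alone, origin under its centre
- loupe: black eye loupe, 38 mm; a bystander to leave alone, origin under its centre
- paste_tin: round paste tin, 55 mm; a bystander to leave alone, origin under its centre
- mount_sample_5: resin-mounted specimen, 30 mm; a bystander to leave alone, origin under its centre
- mount_sample_6: resin-mounted specimen, 30 mm; a bystander to leave alone, origin under its centre

How it is judged:
By the outcome, as a careful person would: the job done as asked, in the order asked, and still so for the second after the job is handed in, with the robot touching nothing.
It also fails if it takes over 67 s, if anything falls off the work surface, if the arm or the gripper's body presses on something with over 40 N, if the wrist force passes 120 N, or if a joint passes its speed limit or range.

### The arm

A 6-joint arm with a two-finger parallel gripper is mounted at the origin on a cart in front of the work surface, level with it; the furniture and walls round the work are solid. World frame = base frame: x ahead of the robot, y to its left, z up, the work surface at z = 0. Lengths are in mm, angles in rad, forces in N, time in s.
With the tool pointing down it reaches from about 350 to 975 mm from the base axis. Payload 7.1 kg.
Tool frame: the origin (TCP) lies on the front face of the gripper's body, between the roots of the fingers; the fingertips stand 80 mm ahead of it and the grasp point (between the pads) lies 61 mm ahead of it (env.tips_ahead is the distance from the TCP to the fingertips, in mm); z points along the fingers, y is the line along which they close (so a half turn about z gives the same grasp; the last joint's range is limited). The gripper opens to 88 mm and grips with 3 to 60 N. Pads are 20 mm wide; open, the fingers measure 115 mm over their backs; the gripper's body (75 mm by 178 mm) begins 61 mm behind the grasp point.
Start: joints at [-1.315, 0.423, 1.63, -0, 1.089, -0.019], TCP at [169.615, -601.528, 302.675] pointing down, gripper open.
Joint ranges: [-3, 3], [-0.9, 2.11], [0.09, 2.58], [-1.31, 4.45], [0.11, 2.69], [-2.54, 2.54]. Speed limits (rad/s): [2.39, 2.39, 3.01, 3.14, 3.14, 3.14].

### API

Orientations are given as a unit quaternion [x, y, z, w].
In Python, from station import env, set_gripper, viewer, workorder gives the robot as it stands. Calls block until the motion is done:
- env.reach(position, orientation): joint-space move of the TCP to a pose.
- env.move_l(position, rot=None, rate=150, f_stop=None): straight line of the TCP; rot=None keeps the orientation; rate is the mean speed in mm/s. With f_stop (N) it stops when the force on the tool has changed by that much, and returns True; else False.
- env.move_joints(angles): joint-space move.
- set_gripper(opening): finger opening in mm; the grip force is fixed at half the most; returns when the fingers have stopped.
- env.hold(seconds).
- env.ik(position, orientation): joint angles nearest the present ones, or None.
- env.read_state(): the state.
- viewer.camera(name): name is "scene" or "top"; returns the picture (400x640x3 uint8, blue, green, red); there is no depth.
- viewer.camera_params(name): a dict with "fx", "fy", "cx", "cy" (pixels), "pose" (4x4, takes a point from camera to world coordinates). Camera axes: x right, y up, looking along -z (the intrinsics and any distortion apply to the point x, -y, -z); pixel columns grow to the right and rows downward; lengths in mm; the calibration is good to about 2 mm. A picture is of the moment at which its call begins. camera_params takes no time and is no camera call.
A pose or a line that the arm cannot do raises env.IKError and nothing moves.
- workorder.sign_off(): hands the job in; it is judged then, once.
The state is a dict: "time_s": time; "qpos": joint angles; "dq": joint speeds; "tau": joint torques, N m; "tool_pos": TCP position; "orientation": TCP orientation; "force": force on the tool from outside, world axes, zero at the start; "wrist_torque": the same for the moment, N m; "width": finger opening in mm; "grip_force": force on a finger pad.
Only numpy, scipy, OpenCV 4.12 (cv2) and the standard library are available. Lean on these libraries where they do the work, as an engineer would, in place of code of your own. Each camera call takes 0.05 s, during which the arm holds its last target. There are 200 camera calls.

## Working session

There is one attempt and no reset: what is moved stays moved. The work goes in short steps, each a Python script; the robot and the scene stay as the last script left them, time stands still between calls to the robot, and variables do not carry over. Pictures are saved under pics/ and viewed, at most 10 in all, crops included, and the job is handed in when it is done.

```bash
ls; mkdir -p pics; python3 - <<'E'
from station import env, set_gripper, viewer, workorder
import cv2,numpy as np
np.set_printoptions(precision=4,suppress=True)
for n in("scene","top"):
    cv2.imwrite(f"pics/{n}0.png",viewer.camera(n)); p=viewer.camera_params(n); print(n,{k:v for k,v in p.items()})
s=env.read_state();print(s)
E
```

```text
pics
scene {'fx': 424.0159235607069, 'fy': 424.0159235607069, 'cx': 322.13385579195955, 'cy': 196.8083913072315, 'pose': array([[ -0.8834,   0.3553,  -0.3054, 146.714 ],
       [ -0.4685,  -0.6722,   0.5732, 672.8852],
       [ -0.0016,   0.6495,   0.7603, 966.2838],
       [  0.    ,   0.    ,   0.    ,   1.    ]])}
top {'fx': 398.12604099271175, 'fy': 398.12604099271175, 'cx': 322.84275703426727, 'cy': 204.4731217232853, 'pose': array([[   0.0231,    0.9872,   -0.1576,  295.2875],
       [  -0.9997,    0.0231,   -0.0014,  -23.8125],
       [   0.0022,    0.1576,    0.9875, 1295.8684],
       [   0.    ,    0.    ,    0.    ,    1.    ]])}
{'time_s': 0.1, 'qpos': array([-1.315 ,  0.4238,  1.6306,  0.    ,  1.0886, -0.019 ]), 'dq': array([-0.0008, -0.0022, -0.0007, -0.0005, -0.002 , -0.0008]), 'tau': array([ -0.0011, -54.5615, -27.4325,   0.0645,   0.0188,  -0.    ]), 'tool_pos': array([ 169.5415, -601.1722,  301.9867]), 'orientation': array([ 0.9906,  0.137 , -0.0001, -0.0007]), 'force': array([-1.0144, -0.5516, -0.0734]), 'wrist_torque': array([-0.0256,  0.0509, -0.0164]), 'grip_force': 0.0, 'width': 88.24777051380083}
```

View pics/scene0.png

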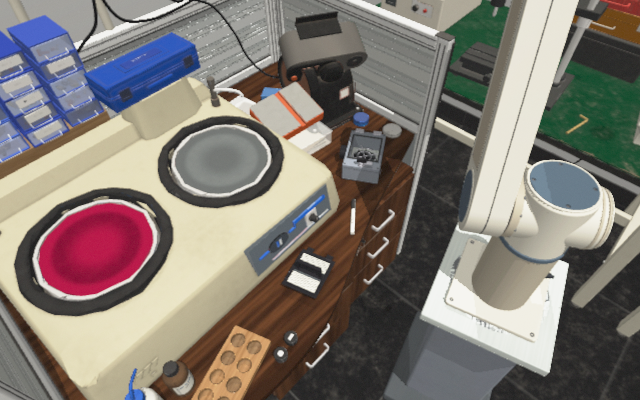

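View pics/top0.png

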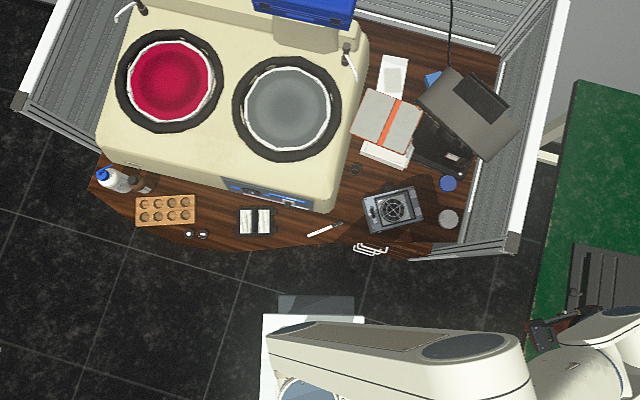

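The scene view shows the cassette at about (308,273) and the extractor at (363,155). In the top view they are at (257,221) and (393,208). Next I'll enlarge both from both views.

```bash
python3 - <<'E'
import cv2,numpy as np
s=cv2.imread("pics/scene0.png");t=cv2.imread("pics/top0.png")
def crop(i,x,y,w,h,k): return cv2.resize(i[y:y+h,x:x+w],None,fx=k,fy=k,interpolation=cv2.INTER_CUBIC)
a=np.hstack([crop(s,278,244,66,60,6),crop(t,228,196,66,50,6)[:360] if 0 else crop(t,228,196,66,60,6)])
b=np.hstack([crop(s,330,120,66,66,6)[:396,:396],crop(t,356,176,66,66,6)])
cv2.imwrite("pics/crop_c.png",a);cv2.imwrite("pics/crop_e.png",b);print(a.shape,b.shape)
E
```

```text
(360, 792, 3) (396, 792, 3)
```

View pics/crop_c.png

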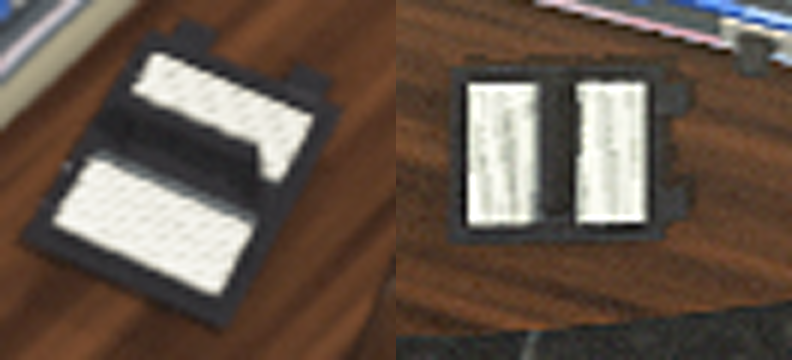

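View pics/crop_e.png

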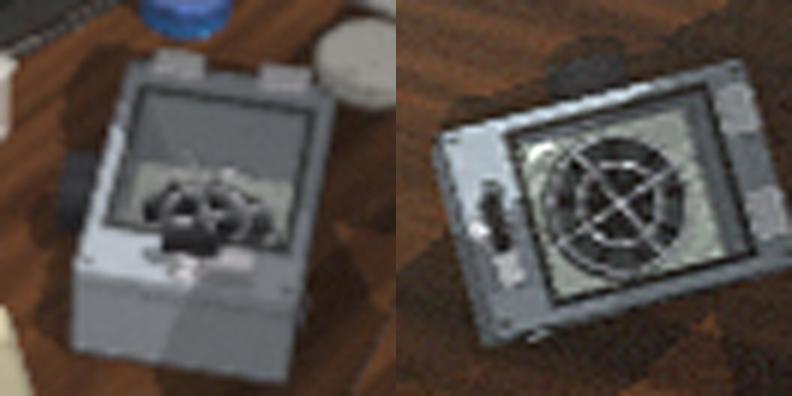

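The crops show the cassette flange corners, the tabs towards world −y, and the extractor's rim, well and keepers in both views. I'll triangulate hand-picked corners and check the heights and sizes.

```bash
cat > h.py <<'E'
from station import env, set_gripper, viewer, workorder
import cv2,numpy as np
from scipy.optimize import least_squares
from scipy.spatial.transform import Rotation as R
np.set_printoptions(precision=3,suppress=True)
P={n:viewer.camera_params(n) for n in("scene","top")}
def ray(n,uv):
    p=P[n];d=np.array([(uv[0]-p["cx"])/p["fx"],-(uv[1]-p["cy"])/p["fy"],-1])
    d=p["pose"][:3,:3]@d;return p["pose"][:3,3],d/np.linalg.norm(d)
def plane(n,uv,z):
    o,d=ray(n,uv);return o+d*(z-o[2])/d[2]
def tri(a,b):
    A=0;B=0;r=[]
    for n,uv in(("scene",a),("top",b)):
        o,d=ray(n,uv);M=np.eye(3)-np.outer(d,d);A=A+M;B=B+M@o;r.append((o,d))
    x=np.linalg.solve(A,B);return x,[np.linalg.norm(np.cross(x-o,d)) for o,d in r]
def proj(n,X):
    p=P[n];q=p["pose"][:3,:3].T@(np.asarray(X)-p["pose"][:3,3]);return np.array([p["cx"]-p["fx"]*q[0]/q[2],p["cy"]+p["fy"]*q[1]/q[2]])
def fit2(m,w):  # model xy -> world xy, rigid
    m=np.array(m,float);w=np.array(w)[:,:2];mc=m.mean(0);wc=w.mean(0)
    H=(m-mc).T@(w-wc);a=np.arctan2(H[0,1]-H[1,0],H[0,0]+H[1,1])
    c,s=np.cos(a),np.sin(a);Q=np.array([[c,-s],[s,c]]);t=wc-Q@mc
    return t,a,(w-(m@Q.T+t))
E
cat > m1.py <<'E'
from h import *
f=lambda u,o:(np.array(u)+.5)/6-.5+np.array(o)
def run(name,mods,sc,tp,so,to,z):
    print(name);W=[];T=[];M=[];Sp=[]
    for m,a,b in zip(mods,sc,tp):
        a=f(a,so) if a else None;b=f(b,to) if b else None
        if a is not None and b is not None:
            x,r=tri(a,b);print(m,x,r[0])
        if a is not None:Sp.append((m,plane("scene",a,z)))
        if b is not None:T.append((m,plane("top",b,z)))
    for n,L in(("scene",Sp),("top",T),("both",Sp+T)):
        t,a,e=fit2([l[0] for l in L],[l[1] for l in L]);print(n,t,a,np.abs(e).max(),np.sqrt((e**2).mean()))
run("cassette",[(-60,48),(-60,-48),(56,-48),(56,48),(68,28),(68,-28)],
 [(20,240),(222,327),(340,105),(140,42),(196,24),(315,67)],
 [(452,67),(452,240),(665,238),(662,67),(689,96),(689,200)],(278,244),(228-66,196),20)
run("extractor rim",[(-88,56),(-88,-56),(76,-56),(76,56)],
 [(75,265),(293,300),(333,92),(133,60)],[(437,133),(487,345),None,(740,62)],(330,120),(356-66,176),66)
run("well",[(-52,43.5),(-52,-43.5),(50,-43.5),(50,43.5)],
 [(105,222),(290,250),(318,108),(143,90)],[(507,130),(555,303),(752,252),(703,85)],(330,120),(356-66,176),66)
E
python3 m1.py
```

```text
cassette
(-60, 48) [485.796 257.368  15.149] 0.16289125171878696
(-60, -48) [392.226 252.255  14.087] 0.22823836793444838
(56, -48) [395.955 137.67   18.203] 0.561039180383013
(56, 48) [490.895 144.855   9.112] 1.738700854117192
(68, 28) [473.024 128.33   14.813] 0.2058135976342935
(68, -28) [415.619 125.44   17.78 ] 0.5160251027320887
scene [439.717 198.36 ] -1.51195652626414 5.910851154358454 2.2061382494290074
top [440.271 194.698] -1.526183127151065 3.147963090902863 1.3720592941557224
both [439.994 196.53 ] -1.5190606615418796 8.103678418540483 2.2805442330356622
extractor rim
(-88, 56) [ 515.091 -145.328   69.64 ] 0.0923568455196883
(-88, -56) [ 406.853 -170.961   72.797] 2.077190644273537
(76, 56) [ 558.164 -305.008   64.002] 0.2786258797827309
scene [ 485.89  -245.171] -1.3105193499346441 3.9953711833252896 2.2845802295099067
top [ 483.168 -244.457] -1.3182211796520344 1.5151830858519588 0.9218166835210648
both [ 484.827 -244.893] -1.3114513507552243 3.685861396372502 2.0573342273806383
well
(-52, 43.5) [ 517.218 -182.391   66.824] 0.9387643092799858
(-52, -43.5) [ 426.784 -207.47    66.854] 1.1538273512239952
(50, -43.5) [ 454.874 -309.033   69.879] 1.6140931113316455
(50, 43.5) [ 544.335 -285.75    63.625] 0.8492364440649602
scene [ 485.159 -248.128] -1.2933452401872403 5.405472529438157 3.0569598714222983
top [ 487.249 -247.021] -1.3036301839740392 3.561535144036725 2.46545358155766
both [ 486.204 -247.575] -1.2984767890079927 6.1043894720504 2.9119922431485628
```

```bash
cat > m2.py <<'E'
from h import *
def segs(n,img,box,t,a,z,minlen):
    x,y,w,h=box;k=4
    g=cv2.resize(cv2.cvtColor(img[y:y+h,x:x+w],cv2.COLOR_BGR2GRAY),None,fx=k,fy=k,interpolation=cv2.INTER_CUBIC)
    L=cv2.createLineSegmentDetector(0).detect(g)[0][:,0]
    c,s=np.cos(a),np.sin(a);Q=np.array([[c,-s],[s,c]])
    out=[]
    for l in L:
        p=[(plane(n,(l[i:i+2]+.5)/k-.5+np.array([x,y]),z)[:2]-t)@Q for i in(0,2)]
        d=p[1]-p[0];ln=np.hypot(*d)
        if ln<minlen: continue
        ax=int(abs(d[1])>abs(d[0])) # 1: along y => x const
        slope=d[1-ax]/d[ax]
        if abs(slope)<.15 and np.all(np.abs(np.array(p))<110): out.append((ax,p[0][1-ax]/2+p[1][1-ax]/2,sorted((p[0][ax],p[1][ax])),slope))
    print(n,z)
    for o in sorted(out,key=lambda o:(o[0],o[1])): print("  x=" if o[0] else "  y=","%.1f"%o[1],"span %.0f..%.0f"%tuple(o[2]),"slope %.3f"%o[3])
if __name__=="__main__":
    S=cv2.imread("pics/scene0.png");T=cv2.imread("pics/top0.png")
    for z in (20,): 
        segs("scene",S,(270,236,80,76),np.array([440.2,195.5]),-1.52,z,18); segs("top",T,(222,190,76,70),np.array([440.2,195.5]),-1.52,z,18)
    segs("scene",S,(322,112,76,84),np.array([484.8,-245]),-1.311,66,20); segs("top",T,(352,170,84,76),np.array([484.8,-245]),-1.311,66,20)
E
python3 m2.py
```

```text
scene 20
  y= -39.2 span 8..44 slope -0.007
  y= -38.4 span -49..-12 slope 0.002
  y= 39.2 span -48..-15 slope -0.026
  y= 97.2 span 45..68 slope -0.031
  x= -49.6 span -38..39 slope 0.013
  x= -12.9 span -37..38 slope 0.007
  x= 21.9 span -24..38 slope 0.006
  x= 44.8 span -39..39 slope 0.012
top 20
  y= -92.1 span 5..31 slope -0.028
  y= -87.3 span 63..82 slope -0.025
  y= -44.1 span 16..46 slope 0.058
  y= -38.5 span 10..47 slope -0.022
  y= -37.9 span -49..-8 slope -0.003
  y= 37.3 span 8..45 slope -0.032
  y= 38.4 span -51..-12 slope -0.025
  y= 43.4 span 10..36 slope -0.041
  y= 43.8 span -48..-20 slope -0.020
  y= 53.7 span -17..5 slope -0.062
  x= -54.1 span -37..38 slope -0.008
  x= -49.8 span -39..40 slope -0.001
  x= -43.6 span -31..-2 slope -0.061
  x= -36.8 span -30..-12 slope 0.010
  x= -28.7 span -31..-6 slope -0.133
  x= -24.0 span -30..23 slope -0.052
  x= -13.6 span -35..37 slope 0.018
  x= 4.2 span -25..-1 slope -0.002
  x= 9.7 span -41..37 slope 0.032
  x= 18.9 span 5..24 slope 0.028
  x= 22.3 span -21..1 slope 0.062
  x= 30.9 span -33..-0 slope 0.015
  x= 45.2 sp
[... 705 characters left out ...]
7 slope 0.014
  y= -47.4 span -55..59 slope 0.012
  y= -42.7 span -50..-18 slope -0.015
  y= -42.0 span -18..52 slope -0.011
  y= 40.4 span -48..52 slope 0.017
  y= 49.6 span -52..56 slope 0.016
  y= 55.4 span -87..-62 slope -0.042
  y= 55.6 span -63..-10 slope -0.004
  y= 56.8 span 16..77 slope 0.013
  x= -94.3 span 1..21 slope -0.002
  x= -93.6 span -32..-11 slope -0.000
  x= -85.6 span -1..54 slope -0.023
  x= -55.0 span 15..47 slope -0.019
  x= -54.9 span -47..11 slope -0.034
  x= -49.4 span -41..14 slope -0.026
  x= -47.9 span 13..41 slope 0.138
  x= 40.4 span -40..2 slope -0.015
  x= 52.1 span -40..43 slope -0.009
  x= 57.7 span -24..23 slope -0.010
  x= 78.6 span -39..-18 slope -0.025
```

Edges agree to about 2 mm between the views. The estimates are extractor ≈ (485.8, −246.0) with yaw −1.2975, and cassette ≈ (440.2, 195.8) with yaw −1.532. Next: polisher and screen clearance, handle height, and IK over the whole plan.

```bash
cat > plan.py <<'E'
from h import *
CAS=(np.array([440.2,195.8]),-1.532); EXT=(np.array([485.8,-246.0]),-1.2975)
FLIP=-1   # tool y = FLIP * frame x
def ori(yaw,th=0.):
    # frame R: yaw then pitch th about y (+x end down); tool y along FLIP*x, z down
    B=R.from_euler("z",yaw)*R.from_euler("y",th)
    T=np.array([[0,FLIP,0],[FLIP,0,0],[0,0,-1]]).T
    return B,B*R.from_matrix(T)
def w(frame,p):
    t,a=frame;return np.r_[t,0]+R.from_euler("z",a).apply(p)
def tcp_cas(frame,o,th,h=49.,dy=0.):
    """TCP for the held cassette, its origin at o in frame, tilted th; dy = cassette y of grasp"""
    B,T=ori(frame[1],th)
    return w(frame,o)+B.apply([0,dy,h])-T.apply([0,0,61.]),T.as_quat()
def piv(px,pz,th):  # origin so that the tab's lower end (68,16) is at px,pz in extractor xz
    c,s=np.cos(th),np.sin(th);return np.array([px-68*c-16*s,0,pz+68*s-16*c])
E
python3 - <<'E'
from plan import *
import plan
for n,uv,z in[("top",(333,212),130),("top",(333,212),190),("top",(258,200),130),("scene",(335,195),130),("scene",(335,195),60),("top",(515,250),360),("top",(515,235),360),("top",(470,250),0),("scene",(447,42),360),("scene",(402,250),0),("top",(448,218),0)]:print(n,uv,plane(n,uv,z))
# handle bar far/near ends top edge: crop picks scene (105,105)-(265,150); top centre line x~557
f=lambda u,o:(np.array(u)+.5)/6-.5+np.array(o)
print("bar in images",[proj(n,w(CAS,[0,y,z])) for n in("scene","top") for y in(-34,34) for z in(56,)])
for F in(1,-1):
    plan.FLIP=F;q=None
    for nm,(p,o) in dict(g=tcp_cas(CAS,[0,0,0],0),gl=tcp_cas(CAS,[0,0,240],0),e=tcp_cas(EXT,[-16,0,240],.3),i=tcp_cas(EXT,piv(54,68,.3),.3),s=tcp_cas(EXT,[0,0,50],0)).items(): print(F,nm,p,env.ik(p,o))
    for a in(0,1.5):
        o=ori(EXT[1]+a)[1].as_quat();p=w(EXT,[-76,0,160]);print(F,"latch",a,env.ik(p,o))
E
```

```text
top (333, 212) [459.53  -52.668 130.   ]
top (333, 212) [451.077 -51.183 190.   ]
top (258, 200) [490.293 170.696 130.   ]
scene (335, 195) [455.898  21.258 130.   ]
scene (335, 195) [481.778 -33.285  60.   ]
top (515, 250) [ 347.32  -474.527  360.   ]
top (515, 235) [ 382.492 -476.39   360.   ]
top (470, 250) [ 363.954 -501.999    0.   ]
scene (447, 42) [ 349.279 -434.68   360.   ]
scene (402, 250) [255.049  10.614   0.   ]
top (448, 218) [ 466.797 -433.46     0.   ]
bar in images [array([320.647, 268.766]), array([296.279, 258.558]), array([252.829, 230.377]), array([253.088, 208.82 ])]
1 g [440.2 195.8 110. ] [ 0.394  0.548  2.042 -0.     0.552  1.926]
1 gl [440.2 195.8 350. ] [ 0.394  0.151  1.891 -0.     1.099  1.926]
1 e [ 490.255 -261.895  345.087] [-0.591  0.359  1.648  0.197  1.37   0.644]
1 i [ 490.339 -262.192  177.897] [-0.592  0.572  1.754  0.222  1.058  0.573]
1 s [ 485.8 -246.   160. ] [-0.491  0.516  1.893 -0.     0.732  0.807]
1 latch 0 [-0.38   0.465  1.999 -0.     0.678  0.918]
1 latch 1.5 [-0.38   0.465  1.999 -0.     0.678 -0.582]
-1 g [440.2 195.8 110. ] [ 0.394  0.548  2.042 -0.     0.552 -1.216]
-1 gl [440.2 195.8 350. ] [ 0.394  0.151  1.891 -0.     1.099 -1.216]
-1 e [ 490.255 -261.895  345.087] [-0.591  0.359  1.648  0.197  1.37  -2.498]
-1 i [ 490.339 -262.192  177.897] None
-1 s [ 485.8 -246.   160. ] [-0.491  0.516  1.893 -0.     0.732 -2.335]
-1 latch 0 [-0.38   0.465  1.999 -0.     0.678 -2.224]
-1 latch 1.5 None
```

Tool y along the frame's +x (FLIP=1) works everywhere. The screen stands at about y=-475 and is 0.36 m high, so I'll first pull in to a small radius and high, then sweep. I'll grip 10 mm to the robot's side of the handle's middle to stay clear of the polisher.

```bash
sed -i 's/^FLIP=-1/FLIP=1/' plan.py; cat > pick.py <<'E'
from plan import *
DY=-10
s=env.read_state();q0=R.from_quat(s["orientation"])
az=np.arctan2(s["tool_pos"][1],s["tool_pos"][0])
env.move_l(np.array([430*np.cos(az),430*np.sin(az),400.]),rate=250)
q=np.array(env.read_state()["qpos"]); 
p,o=tcp_cas(CAS,[0,0,150],0,dy=DY); env.reach(p,o)
set_gripper(44)
p,o=tcp_cas(CAS,[0,0,0],0,dy=DY)
print("near",env.move_l(p+[0,0,12],o,rate=150,f_stop=8), "hit",env.move_l(p,o,rate=40,f_stop=8))
set_gripper(0)
s=env.read_state();print(s["time_s"],s["width"],s["grip_force"],s["force"],s["tool_pos"],p)
cv2.imwrite("pics/grip_s.png",viewer.camera("scene"));
env.move_l(p+[0,0,240],rate=180)
s=env.read_state();print(s["time_s"],s["width"],s["grip_force"],s["force"],s["tool_pos"])
cv2.imwrite("pics/lift_s.png",viewer.camera("scene"));cv2.imwrite("pics/lift_t.png",viewer.camera("top"))
E
python3 pick.py
```

```text
near False hit False
6.575 9.924704429744963 29.99938130378723 [-0.04  -0.821  1.315] [430.213 195.385 110.077] [430.208 195.412 110.   ]
8.1083 9.584356909469768 29.9991175532341 [ 0.4    0.383 -2.327] [429.719 195.217 349.054]
```

```bash
cat > over.py <<'E'
from plan import *
DY=-10
p,o=tcp_cas(EXT,piv(54,66+150,.3),.3,dy=DY); env.reach(p,o)
p,o=tcp_cas(EXT,piv(54,66+14,.3),.3,dy=DY); print(env.move_l(p,o,rate=150,f_stop=8))
s=env.read_state();print(s["time_s"],s["width"],s["force"],s["tool_pos"],p)
a=viewer.camera("scene");b=viewer.camera("top");cv2.imwrite("pics/over_s.png",a);cv2.imwrite("pics/over_t.png",b)
c=lambda i,x,y:cv2.resize(i[y:y+80,x:x+66],None,fx=6,fy=6,interpolation=cv2.INTER_CUBIC)
cv2.imwrite("pics/over_c.png",np.hstack([c(a,325,95),c(b,362,172)]))
for y in(28,-28): print("keeper mid",proj("scene",w(EXT,[63,y,78])),proj("top",w(EXT,[63,y,78])))
E
python3 over.py
```

```text
False
10.9 9.754967390602399 [-0.029  0.186 -1.972] [ 481.23  -265.102  190.677] [ 480.71  -264.891  189.897]
keeper mid [359.34  130.035] [412.127 193.811]
keeper mid [376.848 132.49 ] [417.231 211.071]
```

View pics/over_c.png

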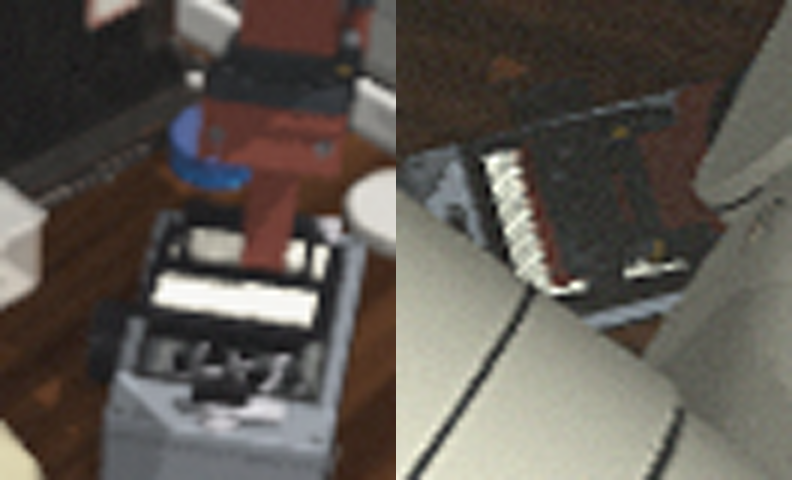

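The tilted cassette is held over the well with its tabs ahead of the keepers, and the wing is clear. I'll compare predicted pleat positions with the picture to check alignment.

```bash
python3 - <<'E'
from plan import *
from m2 import *
s=env.read_state();T=R.from_quat(s["orientation"]);B=ori(EXT[1],.3)[0]
org=s["tool_pos"]+T.apply([0,0,61.])-B.apply([0,-10,49.])
E=lambda X,n,o:np.round((proj(n,X)-o+.5)*6-.5,1)
for l in[(-49.7,38.7,20),(-49.7,-38.7,20),(-13.2,38.7,20),(-13.2,-38.7,20)]: print(l,"scene",E(org+B.apply(l),"scene",(325,95)),"top",E(org+B.apply(l),"top",(362,172))+[396,0])
for l in[(-88,56,66),(-88,-56,66),(-76,0,93),(76,-56,66)]: print("ext",l,"scene",E(w(EXT,l),"scene",(325,95)),"top",E(w(EXT,l),"top",(362,172))+[396,0])
# measured: corners of the front pleat strip by mask
a=cv2.imread("pics/over_s.png")[95:175,325:391];g=cv2.resize(a,None,fx=6,fy=6,interpolation=cv2.INTER_CUBIC)
m=((g.min(2)>150)).astype(np.uint8);n,l,st,c=cv2.connectedComponentsWithStats(m)
for i in range(1,n):
    x,y,ww,h,ar=st[i]
    if ar>1500 and y>200 and y<330:
        k=max(cv2.findContours((l==i).astype(np.uint8),cv2.RETR_EXTERNAL,cv2.CHAIN_APPROX_NONE)[0],key=cv2.contourArea);print("strip",st[i],c[i],cv2.approxPolyDP(k,8,True)[:,0].tolist())
E
```

```text
(-49.7, 38.7, 20) scene [152.9 301.7] top [481.8 154.9]
(-49.7, -38.7, 20) scene [310.5 324.6] top [523.7 304. ]
(-13.2, 38.7, 20) scene [163.8 271.3] top [545.5 141.9]
(-13.2, -38.7, 20) scene [317.7 293.4] top [587.5 289.3]
ext (-88, 56, 66) scene [103.7 418.5] top [401.9 156.8]
ext (-88, -56, 66) scene [327.7 452.7] top [459. 364.]
ext (-76, 0, 93) scene [222.5 379.6] top [459.  246.9]
ext (76, -56, 66) scene [366.9 236.2] top [763.8 285.9]
strip [ 153  275  164   51 4964] [237.418 299.284] [[153, 297], [305, 325], [316, 302], [296, 289], [173, 275]]
```

Predicted and seen pleat corners agree within 1 mm. Now I'll lower the tabs to the rim by feel and slide them under the keepers.

```bash
cat > ins.py <<'E'
from plan import *
DY=-10
def go(px,pz,th,rate,f=None,x=0):
    p,o=tcp_cas(EXT,piv(px,pz,th),th,dy=DY); r=env.move_l(p,o,rate=rate,f_stop=f)
    s=env.read_state();B,T=ori(EXT[1],th)
    d=R.from_euler("z",-EXT[1]).apply(s["tool_pos"]-p)
    F=R.from_euler("z",-EXT[1]).apply(s["force"])
    print(f"t{s['time_s']:.2f} stop={r} at px={px+d[0]:.2f} dy={d[1]:.2f} pz={pz+d[2]:.2f} Fext",F,"w%.2f"%s["width"],"M",s["wrist_torque"]); return r,px+d[0],pz+d[2],F
if __name__=="__main__":
    r,x,z,F=go(54,61,.3,15,3)
    if r:
        go(54,z+0.8,.3,15)
        r2,x2,z2,F=go(72,z+0.8,.3,20,5)
E
python3 ins.py
```

```text
t11.91 stop=True at px=53.54 dy=-0.15 pz=65.22 Fext [-0.602  1.183  3.977] w9.55 M [-0.016 -0.13  -0.036]
t12.16 stop=False at px=54.00 dy=-0.10 pz=65.83 Fext [-0.282  0.593 -1.42 ] w10.14 M [-0.291 -0.211 -0.021]
t12.93 stop=True at px=69.93 dy=-0.10 pz=65.68 Fext [-0.464  0.879  1.305] w9.65 M [ 0.027 -0.301 -0.03 ]
```

```bash
python3 - <<'E'
from ins import *
go(66,66.0,.3,30)
go(75,66.0,.3,12,6)
a=viewer.camera("scene");b=viewer.camera("top");cv2.imwrite("pics/in_s.png",a);cv2.imwrite("pics/in_t.png",b)
c=lambda i,x,y:cv2.resize(i[y:y+80,x:x+66],None,fx=6,fy=6,interpolation=cv2.INTER_CUBIC)
cv2.imwrite("pics/in_c.png",np.hstack([c(a,330,95),c(b,362,172)]))
E
```

```text
t13.21 stop=False at px=65.64 dy=-0.12 pz=65.86 Fext [-1.216  0.511 -0.695] w9.60 M [-0.146 -0.033  0.038]
t13.70 stop=True at px=70.06 dy=-0.13 pz=65.73 Fext [-1.961  1.257  1.899] w9.79 M [ 0.075 -0.194 -0.105]
```

View pics/in_c.png

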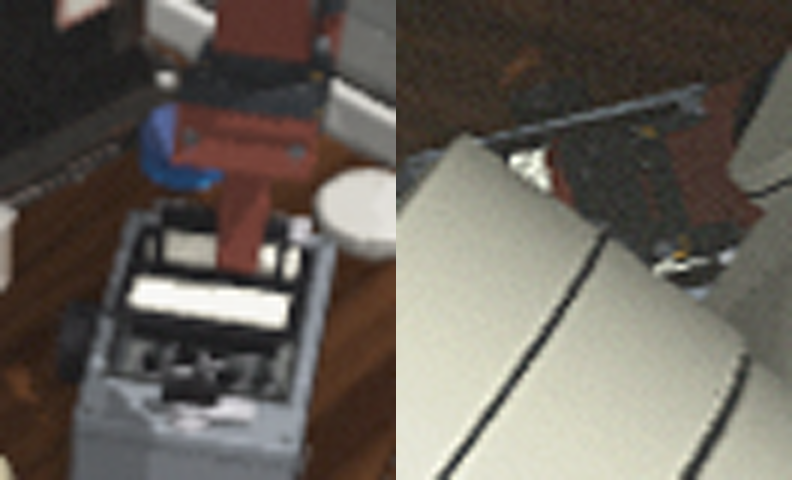

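The tabs are under the keepers. They stop twice at px≈70.0, which puts the extractor about 1.9 mm further along its x, as the top view had suggested. I'll shift the frame and swing down about the tabs.

```bash
python3 - <<'E'
import plan
from plan import *
n=w(EXT,[1.9,0,0])[:2];s=open('plan.py').read()
s=s.replace("[485.8,-246.0]","[%.2f,%.2f]"%tuple(n));open('plan.py','w').write(s);print(n)
E
python3 - <<'E'
from ins import *
go(67.2,66.0,.3,20)
for th in(.25,.2,.15,.1,.06,.03,0.):
    r,x,z,F=go(67.4 if th>.1 else 67.7,66.0,th,25,12)
    if r: break
cv2.imwrite("pics/sw_s.png",viewer.camera("scene"))
E
```

```text
[ 486.313 -247.829]
t14.05 stop=False at px=67.23 dy=-0.13 pz=65.81 Fext [ 0.652  0.482 -1.194] w9.84 M [-0.323 -0.183 -0.01 ]
t14.43 stop=False at px=67.09 dy=-0.12 pz=66.00 Fext [-0.038 -0.843 -1.053] w9.83 M [-0.141  0.062  0.036]
t14.81 stop=False at px=67.32 dy=0.02 pz=66.04 Fext [ 0.73   0.218 -2.253] w9.83 M [-0.1    0.045 -0.014]
t15.19 stop=False at px=67.39 dy=0.07 pz=66.10 Fext [ 0.348 -0.895 -2.054] w9.91 M [-0.155 -0.009 -0.053]
t15.57 stop=False at px=67.76 dy=0.08 pz=66.11 Fext [-0.104  0.528 -2.149] w9.26 M [-0.063 -0.013 -0.038]
t15.90 stop=False at px=67.73 dy=0.06 pz=66.09 Fext [ 0.58 -0.1  -2.03] w10.03 M [-0.016  0.013 -0.023]
t16.19 stop=False at px=67.66 dy=0.02 pz=66.08 Fext [ 0.184 -0.769 -1.139] w10.05 M [-0.082  0.02  -0.004]
t16.48 stop=False at px=67.60 dy=0.04 pz=66.07 Fext [-1.726  0.349 -0.711] w9.36 M [ 0.118 -0.049  0.036]
```

It swung down freely. Now a gentle press, release, lift and look.

```bash
python3 - <<'E'
from ins import *
go(67.6,62,0.,10,8)
set_gripper(40)
env.hold(.2)
p,o=tcp_cas(EXT,[0,0,50],0,dy=-10)
env.move_l(p+[0,0,110],rate=150)
# step back over the latch, high, out of the way
a=viewer.camera("scene");b=viewer.camera("top");cv2.imwrite("pics/rel_s.png",a);cv2.imwrite("pics/rel_t.png",b)
c=lambda i,x,y:cv2.resize(i[y:y+80,x:x+66],None,fx=6,fy=6,interpolation=cv2.INTER_CUBIC)
cv2.imwrite("pics/rel_c.png",np.hstack([c(a,330,110),c(b,356,172)]))
print(env.read_state()["time_s"])
for l in[(-88,56,66),(-88,-56,66),(-60,48,70),(-60,-48,70),(56,48,70),(56,-48,70),(-76,0,93),(-76,-32,77)]:print(l,np.round((proj("scene",w(EXT,l))-[330,110]+.5)*6-.5))
E
```

```text
t16.74 stop=True at px=67.61 dy=0.05 pz=66.06 Fext [ 0.062 -0.989  4.831] w9.82 M [-0.018  0.038  0.023]
18.5917
(-88, 56, 66) [ 74. 326.]
(-88, -56, 66) [298. 360.]
(-60, 48, 70) [100. 284.]
(-60, -48, 70) [290. 312.]
(56, 48, 70) [139. 135.]
(56, -48, 70) [319. 161.]
(-76, 0, 93) [193. 287.]
(-76, -32, 77) [255. 320.]
```

View pics/rel_c.png

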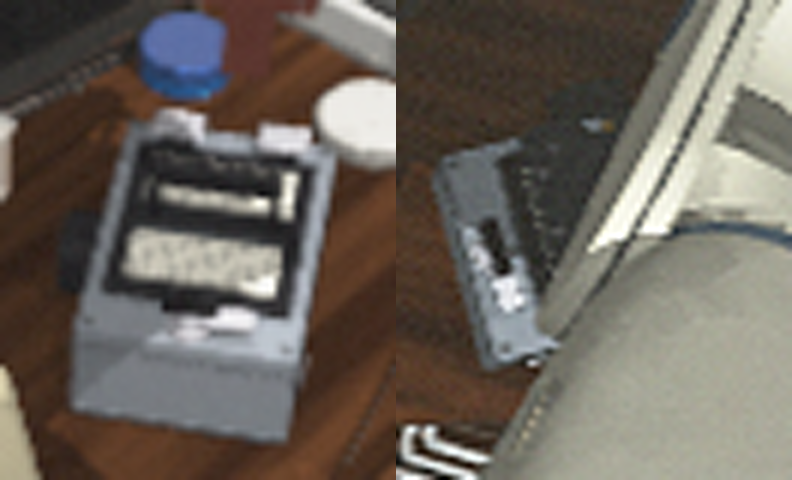

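The cassette lies flat on the rim with its tabs under both keepers, and the latch bar is still open. In the crop the wing is at (185,300) in the scene view and (497,247) in the top view. I'll triangulate it.

```bash
python3 - <<'E'
from plan import *
f=lambda u,o:(np.array(u)+.5)/6-.5+np.array(o)
inv=lambda X:R.from_euler("z",-EXT[1]).apply(X-np.r_[EXT[0],0])
for a,b in[(f((185,300),(330,110)),f((497,247),(290,172))),(f((190,238),(330,120)),f((494,217),(290,176)))]:
    X,r=tri(a,b);print(inv(X),r[0],"planes",inv(plane("scene",a,85)),inv(plane("top",b,85)))
# wing by dark mask
for nm,n,(x,y,ww,h) in[("rel_s","scene",(350,150,22,18)),("rel_t","top",(366,205,12,16)),("scene0","scene",(354,153,16,14)),("top0","top",(366,202,12,18))]:
    g=cv2.resize(cv2.imread(f"pics/{nm}.png")[y:y+h,x:x+ww].max(2),None,fx=6,fy=6,interpolation=cv2.INTER_CUBIC)
    k,l,st,c=cv2.connectedComponentsWithStats((g<60).astype(np.uint8))
    for i in range(1,k):
        if st[i][4]>150:
            o=c[i]/6-.4+np.array([x,y]);print(nm,st[i],inv(plane(n,o,85)))
E
```

```text
[-75.234   2.112  82.486] 1.340493136958397 planes [-77.646   3.225  85.   ] [-75.668   0.507  85.   ]
[-76.527   2.362  85.944] 1.4070835848153576 planes [-75.739   1.035  85.   ] [-76.33    3.876  85.   ]
rel_s [   0   36  132   39 2122] [-75.735   5.822  85.   ]
rel_t [ 55   0  17  57 641] [-59.946  10.715  85.   ]
rel_t [ 25  21  29  55 747] [-76.19    1.522  85.   ]
scene0 [  0   0  16  23 277] [-61.046  22.525  85.   ]
scene0 [ 29   0  24  17 306] [-54.208   6.337  85.   ]
scene0 [  19   21   77   37 1638] [-74.858  -4.07   85.   ]
top0 [ 27  39  28  56 700] [-75.991   0.211  85.   ]
```

```bash
cat > latch.py <<'E'
from plan import *
L=w(EXT,[-76,.8,0])
o=ori(EXT[1])[1].as_quat()
env.move_l(L+[0,0,230],o,rate=150); set_gripper(30)
print("hit",env.move_l(L+[0,0,172],o,rate=120,f_stop=6),env.move_l(L+[0,0,160],o,rate=30,f_stop=5))
set_gripper(0)
s=env.read_state();print(s["time_s"],s["width"],s["grip_force"],s["force"],s["wrist_torque"],s["tool_pos"]-L)
for a in np.arange(.25,1.51,.25):
    env.reach(L+[0,0,160],ori(EXT[1]+a)[1].as_quat())
    s=env.read_state();print("%.2f"%a,s["time_s"],s["width"],s["force"],s["wrist_torque"])
E
python3 latch.py
```

```text
hit False False
21.3667 8.687155547585183 29.8577418923378 [ 0.646 -1.458  0.963] [-0.106 -0.013  0.002] [  0.094  -0.083 160.094]
0.25 21.7167 8.668884609001573 [-0.177  0.763  0.911] [ 0.105 -0.003  0.05 ]
0.50 22.0667 8.693124780492658 [-0.13   1.81   3.421] [ 0.366 -0.021  0.08 ]
0.75 22.4167 8.487498777035366 [-1.914  4.269  5.132] [ 0.598  0.163 -0.001]
1.00 22.7667 9.013346921612717 [-1.307  5.224  5.596] [0.708 0.271 0.013]
1.25 23.1167 9.040389162522468 [-2.416  4.761  6.506] [0.715 0.377 0.042]
1.50 23.4667 8.097531002401077 [-3.03   3.988  7.125] [ 0.647  0.461 -0.055]
```

```bash
python3 - <<'E'
from plan import *
L=w(EXT,[-76,.8,0]);o=ori(EXT[1]+1.53)[1].as_quat()
env.reach(L+[0,0,160],o);s=env.read_state();print(s["width"],s["force"],s["wrist_torque"])
set_gripper(30);env.hold(.2);s=env.read_state();print("open",s["force"],s["wrist_torque"])
env.move_l(L+[0,0,330],o,rate=150)
p=np.array([300.,-250,420]);
try: env.reach(p,o)
except env.IKError: print("ik")
env.hold(.3)
s=env.read_state();print(s["time_s"],s["force"],s["wrist_torque"],s["tool_pos"])
a=viewer.camera("scene");b=viewer.camera("top");cv2.imwrite("pics/fin_s.png",a);cv2.imwrite("pics/fin_t.png",b)
c=lambda i,x,y:cv2.resize(i[y:y+80,x:x+66],None,fx=6,fy=6,interpolation=cv2.INTER_CUBIC)
cv2.imwrite("pics/fin_c.png",np.hstack([c(a,330,110),c(b,356,172)]))
E
```

```text
8.862300034587511 [-2.526  4.138  7.874] [ 0.62   0.467 -0.543]
open [ 0.438  0.263 -0.554] [-0.032 -0.112  0.001]
26.875 [-0.408  0.015 -1.101] [ 0.008 -0.071  0.032] [ 300.582 -249.729  419.387]
```

View pics/fin_c.png

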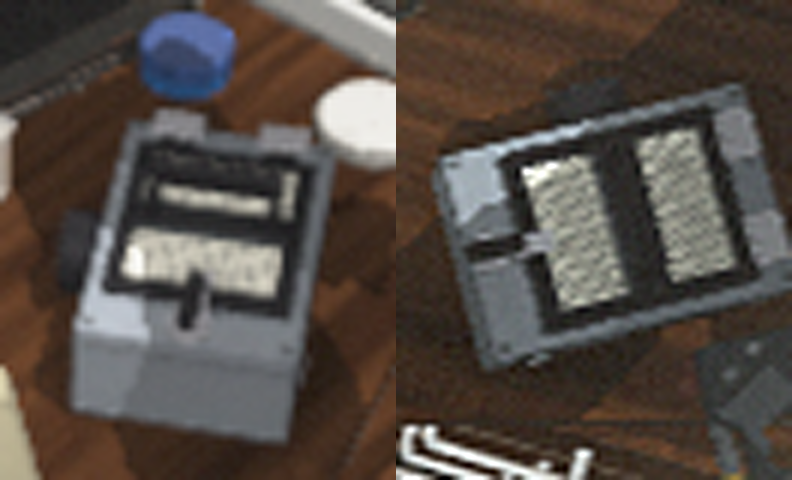

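The cassette is flat under both keepers. The bar points to +x over the flange edge (top view, 540,242), and the torque rise at 1.53 rad confirms it reached the closed stop. The robot is clear of everything, so I'm handing in.

```bash
python3 -c "
from station import workorder
print(workorder.sign_off())"
```

```text
the job is handed in; nothing more can be done
None
```

The job is handed in: the cassette is hooked under both keepers and lies flat on the rim, the latch is turned to its closed stop over the cassette's edge, and the arm was clear of everything after about 27 s of the 67 s allowed.

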